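# Rap a stuck adapter out of a centrifuge bucket

### The job

The blue adapter is jammed in the upturned centrifuge bucket on the knock-out stand. Slide the clear tray along the bench until it is under the bucket's mouth, then rap the bucket on the stand, by pressing the red paddle down and letting it slip off so that the bucket drops hard, as many times as it takes until the adapter falls into the tray. Do not touch the adapter itself; leave the bucket down on its stand, the tray flat on the bench with the adapter in it, and do not disturb the bottle and the tape roll.

Things in the scene. Friction and masses are not known exactly. Their poses are not given: they have to be found in the camera images.
- stand: Fixed grey knock-out stand. Origin on the bench under its column, z up, +y from the column out under the bucket, -y to the red paddle. Base 110 (x) x 130 (y -70 to 60) x 12; column 46 x 42, 180 high. Two fork rails at x = 25 to 38 either side, y 10 to 195, underside 102 and top 112 above the bench, 3 mm rubber strips on top; beyond y = 60 the bench below is open for the tray.
- drop_point (a point): Point fixed to the stand at (0, 150, 115) mm in the stand's frame: centre of the upturned bucket's mouth when the bucket is down. The adapter falls straight down from here.
- tapper (a joint): Arm hinge along the stand's x, 160 above its origin. 0 = level, bucket down; grows as the paddle is pressed and the bucket rises; stop at 0.42 rad. Swings freely; the bucket's weight brings it back: 6 to 8 N on the paddle lifts it. Let go suddenly at 0.3 to 0.4 rad, the bucket strikes hard and the adapter jerks about 7 to 14 mm out (2 to 4 raps in all); followed down by the finger it hardly moves.
- paddle (a point): Top centre of the red paddle on the arm's free (-y) end, 135 from the pivot, 172 above the bench when level. A plate 44 (x) x 56 (y) x 8, clear on both x sides, so a fingertip pressing it can slip off sideways along the stand's x. Pressed to the stop it comes down about 55 and slopes 0.42 rad, outer end lower.
- bucket_mouth (a point): Centre of the downward mouth of the square aluminium bucket (60 x 60 outside, 90 tall, inside 44 wide), moves with the arm, 150 from the pivot; its axes are those of the stand when the arm is level. Its top is 90 above this point.
- adapter: Blue plastic block 40 x 40 x 80, 0.12 kg, jammed in the bucket with its lower end sticking out 12 below the mouth. Origin at the centre of the lower end, z towards the other end. It is held by friction near its upper end and comes free once it has moved about 23 down.
- tray: Clear open acrylic box, 100 (its x) x 160 (its y) x 50 high, walls and floor 3, 0.3 kg, loose on the bench on the stand's +y side. Origin at the centre of its underside. Passes under the rails. Pushed at its outer short wall (+y end) it may stand with its origin up to about 40 farther out (+y) than the drop point, which keeps the gripper clear of the bucket.
- bottle: Small loose white bottle with red cap, 33 dia x 67, behind the work, origin at the centre of its underside. Bystander.
- tape: Loose roll of tape lying flat, 86 dia x 18, behind the paddle, origin at the centre of its underside. Bystander.

How it is judged:
On the way, in this order (a step that is already met when the one before it is completed fails the run):
1. the tray stands under the bucket's mouth while the adapter is still stuck (x of drop_point in the frame of tray between -0.026 and 0.026 m and y of drop_point in the frame of tray between -0.056 and 0.056 m and z of adapter in the frame of bucket_mouth above -0.04 m and height (world z) of tray below 0.006 m), for 0.2 s.
2. the bucket is raised with the adapter still stuck in it (value of joint tapper above 0.12 rad and z of adapter in the frame of bucket_mouth above -0.04 m).
3. the adapter has dropped into the tray (x of adapter in the frame of tray between -0.048 and 0.048 m and y of adapter in the frame of tray between -0.078 and 0.078 m and z of adapter in the frame of tray between -0.003 and 0.05 m), for 0.2 s.
At the end, for the whole second after the job is handed in: The adapter lies or stands at rest inside the tray (its lower-end centre within the tray's walls and below its rim), the tray is flat on the bench (tilt under 0.06 rad, raised under 6 mm), the bucket is down (arm within 0.03 rad of level) (all of step 3 and value of joint tapper below 0.03 rad and angle between tray's own z axis and vertical below 0.06 rad and height (world z) of tray below 0.006 m and linear speed of each of adapter, tray below 0.02 m/s); the robot touches nothing.
It fails at once if the robot touches the adapter (contact force between any of the fingers, the arm and adapter above 0.5 N).
It fails at once if the bottle or the tape roll is moved by more than 20 mm (distance of any of bottle, tape from where it was at the start of the episode above 0.02 m).
It also fails if it takes over 64 s, if anything falls off the work surface, if the arm or the gripper's body presses on something with over 40 N, if the wrist force passes 120 N, or if a joint passes its speed limit or range.

### The arm

A 7-joint arm with a two-finger parallel gripper is mounted at the origin on a cart in front of the work surface, level with it; the furniture and walls round the work are solid. World frame = base frame: x ahead of the robot, y to its left, z up, the work surface at z = 0. Lengths are in m, angles in rad, forces in N, time in s.
With the tool pointing down it reaches from about 0.35 to 0.9 m from the base axis. Payload 7.2 kg.
Tool frame: the origin (TCP) lies at the very end of the fingers, on their centre line; the grasp point (between the pads) lies 19 mm behind it (r.grasp_offset is the distance from the TCP to the grasp point, in m); z points along the fingers, y is the line along which they close (so a half turn about z gives the same grasp; the last joint's range is limited). The gripper opens to 85 mm and grips with 20 to 120 N. Pads are 22 mm wide; open, the fingers measure 114 mm over their backs; the gripper's body (76 mm by 85 mm) begins 54 mm behind the grasp point. The pads swing forward as they close: fully open they stand 13 mm farther back than shut.
Start: joints at [1.163, 0.411, -0.013, 1.596, 0.006, 1.134, -0.082], TCP at [0.208, -0.589, 0.231] pointing down, gripper open.
Joint ranges: [-2.95, 2.95], [-0.29, 1.99], [-1.47, 1.44], [0.14, 2.54], [-1.03, 4.17], [0.13, 1.85], [-2.86, 2.86]. Speed limits (rad/s): [2.39, 2.39, 3.01, 3.01, 3.14, 3.14, 3.14].

### API

Orientations are given as a 3x3 rotation matrix whose columns are the frame's x, y, z axes.
In Python, from workcell import r, get_image, camera_model gives the robot as it stands (r), with the cameras as plain functions.
- The arm moves only by the tool move_tool, called after "Request:" as name(argument=value, ...) on one line, values as JSON. Schema: {"type":"object","properties":{"deltas":{"type":"object","properties":{"tx":{"type":"array","items":{"type":"number"},"minItems":1,"maxItems":5},"ty":{"type":"array","items":{"type":"number"},"minItems":1,"maxItems":5},"tz":{"type":"array","items":{"type":"number"},"minItems":1,"maxItems":5},"ax":{"type":"array","items":{"type":"number"},"minItems":1,"maxItems":5},"ay":{"type":"array","items":{"type":"number"},"minItems":1,"maxItems":5},"az":{"type":"array","items":{"type":"number"},"minItems":1,"maxItems":5},"finger_gap":{"type":"array","items":{"type":"number"},"minItems":1,"maxItems":5}},"additionalProperties":false,"required":["tx","ty","tz","ax","ay","az","finger_gap"]},"force":{"type":"number"},"only":{"type":"string"},"quiet":{"type":"boolean"},"lines":{"type":"string"}},"required":["deltas"],"additionalProperties":false}. deltas is an object with one list for each field, all of the same length, 1 to 5, a row being the entries at one place: tx, ty, tz (the shift in fractions of the full range, 1 being 500 mm), ax, ay, az (a rotation vector in normalised numbers (1 is pi rad)), finger_gap (the opening from 0.0 (shut) to 1.0 (fully open)); each row is the pose to reach, as a shift and turn from the pose commanded when the call began, along the tool's axes at that moment; what a row does not reach only later rows make up. A row lasts 1/12 s, in which the tool goes at most 0.0417 m and 0.125 rad, less where a joint would pass 70% of its speed; a pose out of reach is approached as far as the arm can. The fingers move at their own pace and stop on an object; force is the grip in N (left out, the last holds). Time passes only in rows, so rows that do not move let the fingers close. The tool returns the time, the measured TCP pose, the force, the opening and the grip force at its end. only (a regular expression) keeps the lines of the reply that match it, lines (a string "A,B") keeps lines A to B, and quiet returns only ok. A shift or turn number past 1, either way, is cut back to 1. Input that does not fit is refused with a message, and nothing moves.
- r.state(): the state, without advancing time (a new reading comes with each control period).
- get_image(name): name is "scene" or "top" or "wrist"; returns the picture (384x512x3 uint8, red, green, blue); there is no depth.
- camera_model(name): a dict with "camera_matrix" (3x3 intrinsics, pixels), "R" (3x3) and "t" (3): a world point X has camera coordinates R X + t. Camera axes: x right, y down, z forward; pixel columns grow to the right and rows downward; lengths in m; the calibration is good to about 2 mm. The wrist camera is an equidistant fisheye: a pixel r from the principal point sees the ray r / f radians off the axis. A picture is of the moment at which its call begins: read the wrist's pose just before it. camera_model takes no time and is no camera call; for the wrist camera it gives the pose at the moment of the call.
- r.job_done(): hands the job in; it is judged then, once.
The state is a dict: "clock": time; "joint_pos": joint angles; "qvel": joint speeds; "joint_efforts": joint torques, N m; "eef_pos": TCP position; "ee_rot": TCP orientation; "contact_force": force on the tool from outside, world axes, zero at the start; "moment": the same for the moment, N m; "gripper_width": opening from 0.0 (shut) to 1.0 (fully open); "gripper_force": force on a finger pad.
Only numpy, scipy, OpenCV 4.12 (cv2) and the standard library are available. Lean on these libraries where they do the work, as an engineer would, in place of code of your own. Each camera call takes 0.05 s, during which the arm holds its last target. There are 200 camera calls.

## Working session

There is one attempt and no reset: what is moved stays moved. The work goes in short steps, Python scripts to look and compute and a tool call to move; the robot and the scene stay as the last step left them, time stands still between calls to the robot, and variables do not carry over. Pictures are saved under pics/ and viewed, at most 10 in all, crops included, and the job is handed in when it is done.

```bash
ls; mkdir -p pics
```

Run:
```python
from workcell import r, get_image, camera_model
import cv2,numpy as np
for n in("scene","top"):
    cv2.imwrite(f"pics/{n}0.png",get_image(n)[:,:,::-1])
    m=camera_model(n);print(n,np.round(m["camera_matrix"],1).tolist(),np.round(m["R"],3).tolist(),np.round(m["t"],3).tolist())
s=r.state();print(s["clock"],s["eef_pos"],np.round(s["ee_rot"],3).tolist())
```

```text
pics
workcell.py
scene [[347.5, 0.0, 252.3], [0.0, 347.5, 190.3], [0.0, 0.0, 1.0]] [[-0.853, -0.521, 0.015], [-0.232, 0.354, -0.906], [0.467, -0.777, -0.422]] [0.485, 0.245, 0.85]
top [[466.2, 0.0, 256.3], [0.0, 466.2, 192.7], [0.0, 0.0, 1.0]] [[-0.012, -1.0, -0.007], [-0.997, 0.013, -0.072], [0.072, 0.006, -0.997]] [0.007, 0.547, 1.308]
0.1 [ 0.20811249 -0.58886483  0.23053853] [[0.943, 0.333, -0.001], [0.333, -0.943, 0.001], [-0.0, -0.001, -1.0]]
```

View pics/scene0.png

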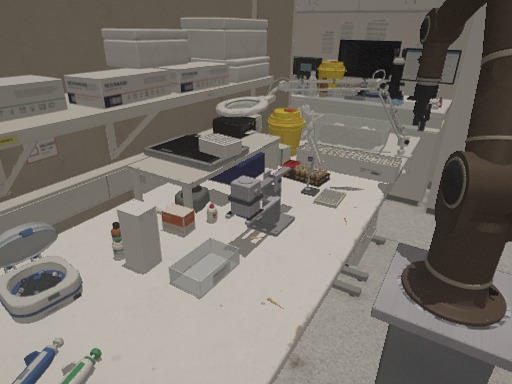

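View pics/top0.png

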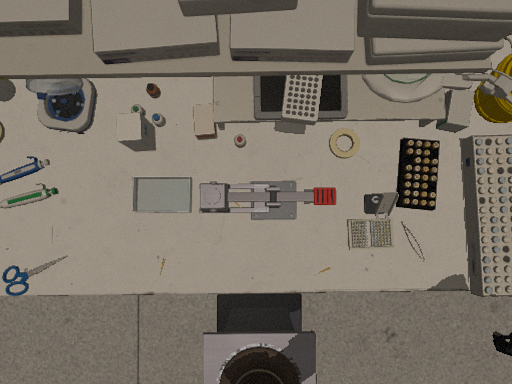

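The scene view shows the stand mid-bench, with the clear tray on its near-left side. In the top view the tray is at about (162,194), the bucket at (213,196), the red paddle at (325,196), the tape at (345,143) and the bottle at (239,140). Next I'll measure these.

Create h.py:
```python
from workcell import r, get_image, camera_model
import cv2,numpy as np
def ray(n,uv):
    m=camera_model(n);K=np.array(m["camera_matrix"]);R=np.array(m["R"]);t=np.array(m["t"])
    return -R.T@t, R.T@np.linalg.inv(K)@np.array([uv[0],uv[1],1.])
def onz(n,uv,z):
    c,d=ray(n,uv);return c+d*(z-c[2])/d[2]
def two(uva,na,uvb,nb):
    a,d=ray(na,uva);b,e=ray(nb,uvb)
    s=np.linalg.lstsq(np.c_[d,-e],b-a,rcond=None)[0]
    p,q=a+s[0]*d,b+s[1]*e
    return (p+q)/2,np.linalg.norm(p-q)
def red(im,box):
    u0,v0,u1,v1=box;h=cv2.cvtColor(im,cv2.COLOR_RGB2HSV)
    m=((h[...,0]<8)|(h[...,0]>172))&(h[...,1]>130)&(h[...,2]>60)
    k=np.zeros_like(m);k[v0:v1,u0:u1]=m[v0:v1,u0:u1]
    return k
```

Run:
```python
from h import *
t=cv2.imread("pics/top0.png");s=cv2.imread("pics/scene0.png")
k=red(t[:,:,::-1].copy(),(300,180,350,212));v,u=np.nonzero(k)
rc=cv2.minAreaRect(np.c_[u,v].astype(np.float32));print("paddle",rc,onz("top",rc[0],.172))
for uv in cv2.boxPoints(rc):print(onz("top",uv,.172))
c=cv2.resize(t[165:230,125:345],None,fx=3.6,fy=3.6,interpolation=cv2.INTER_CUBIC)
d=cv2.resize(s[160:300,160:320],None,fx=2.4,fy=2.4,interpolation=cv2.INTER_CUBIC)
o=np.zeros((c.shape[0]+d.shape[0],800,3),np.uint8);o[:c.shape[0],:c.shape[1]]=c;o[c.shape[0]:,:d.shape[1]]=d
cv2.imwrite("pics/z.png",o);print(o.shape,c.shape)
```

```text
paddle ((324.5, 196.0), (16.0, 21.0), 90.0) [ 0.52552806 -0.17254604  0.172     ]
[ 0.5460613 -0.1465631  0.172    ]
[ 0.54539306 -0.19943269  0.172     ]
[ 0.50505139 -0.19845739  0.172     ]
[ 0.50570594 -0.14571744  0.172     ]
(570, 800, 3) (234, 792, 3)
```

View pics/z.png

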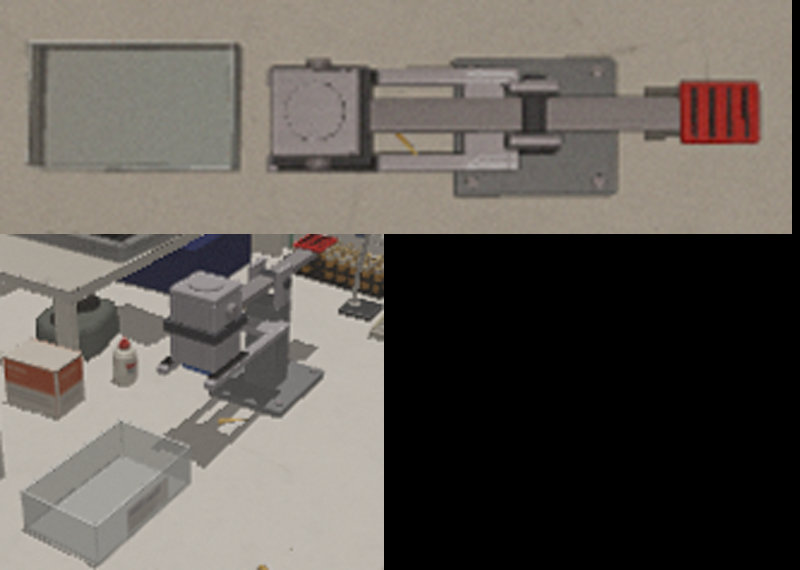

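The zoom shows the tray rim spanning about (30..240, 42..168) in the upper crop, the bucket top (268..370, 66..168), the stand base (453..616, 57..195) and the paddle (680..760, 80..143). I'll compute poses from these.

Run:
```python
from h import *
np.set_printoptions(precision=4,suppress=True)
T=lambda u,v:(125+u/3.6,165+v/3.6)
S=lambda u,v:(160+u/2.4,160+(v-234)/2.4)
for n,uv,z in[("trayNW",(30,42),.05),("NE",(240,43),.05),("SE",(238,170),.05),("SW",(29,166),.05),("floorW",(47,105),.003),
 ("bk",(268,66),.205),("bk",(370,66),.205),("bk",(370,156),.205),("bk",(268,156),.205),("base",(453,57),.012),("base",(616,57),.012),("base",(616,195),.012),("base",(453,195),.012)]:
    print(n,onz("top",T(*uv),z))
for n,a,b in[("W far",(30,42),(23,492)),("x",(30,42),(122,423)),("E",(240,43),(190,445)),("SE",(238,170),(97,525)),("SW",(29,166),(97,525)),("SW",(29,166),(23,492)),("NW",(30,42),(122,423)),("NE",(240,43),(122,423)),("SE190",(238,170),(190,445))]:
    print(n,*two(T(*a),"top",S(*b),"scene"))
s=cv2.imread("pics/scene0.png");k=red(s[:,:,::-1].copy(),(275,155,305,172));v,u=np.nonzero(k);print(len(u),u.mean(),v.mean())
print("paddle",two((324.5,196),"top",(u.mean(),v.mean()),"scene"))
```

```text
trayNW [0.594  0.3428 0.05  ]
NE [0.5912 0.1797 0.05  ]
SE [0.4927 0.1814 0.05  ]
SW [0.4978 0.343  0.05  ]
floorW [0.5482 0.3416 0.003 ]
bk [0.5585 0.1381 0.205 ]
bk [0.5576 0.0685 0.205 ]
bk [0.4962 0.069  0.205 ]
bk [0.4971 0.1383 0.205 ]
base [0.5819 0.0152 0.012 ]
base [ 0.5802 -0.1147  0.012 ]
base [ 0.4704 -0.1127  0.012 ]
base [0.472  0.0164 0.012 ]
W far [0.5943 0.3437 0.0468] 0.00012051287188302357
x [0.55   0.2987 0.1301] 0.08131772783588019
E [0.558  0.1646 0.0226] 0.08047153757578955
SE [ 0.5362  0.2266 -0.054 ] 0.09980068059414698
SW [0.4983 0.3438 0.0478] 0.0009451876185154751
SW [0.5251 0.359  0.0812] 0.07367664246451373
NW [0.55   0.2987 0.1301] 0.08131772783588019
NE [0.593  0.1815 0.0408] 0.0019180118137556226
SE190 [0.4952 0.1832 0.0472] 0.005518665422558888
80 291.1625 163.3375
paddle (array([ 0.5257, -0.1732,  0.168 ]), np.float64(0.00025332313273508303))
```

Tray rim is about 0.047 m high by two views. Tray centre is at about (0.545, 0.262), and the drop point at about (0.527, 0.107). The paddle is at (0.526, -0.173, 0.17). I'll grip the tray's outer wall and slide it.

Units first: shifts go in shares of 500 mm and turns go in shares of pi rad. So -0.16 m is -0.32, 0.132 m is 0.264, 0.34 rad is 0.1082.

Request:
move_tool(deltas={"tx":[0.052, 0.106, 0.158, 0.21, 0.264], "ty":[-0.064, -0.128, -0.192, -0.256, -0.32], "tz":[-0.012, -0.04, -0.06, -0.08, -0.1], "ax":[0, 0, 0, 0, 0], "ay":[0, 0, 0, 0, 0], "az":[0.0382, 0.0764, 0.1082, 0.1082, 0.1082], "finger_gap":[0.4, 0.4, 0.4, 0.4, 0.4]})

```text
clock: 0.52
eef_pos: [0.2776, -0.3972, 0.2801]
ee_rot: [[1.0, -0.001, -0.001], [-0.001, -1.0, 0.0], [-0.001, -0.0, -1.0]]
contact_force: [1.3, 0.4, 0.5]
gripper_width: 0.4
gripper_force: 0.0
```

Converted, -0.156 m is -0.312, -0.117 m is -0.234.

Request:
move_tool(deltas={"tx":[0.08, 0.13, 0.16, 0.184, 0.2], "ty":[-0.02, -0.08, -0.156, -0.234, -0.312], "tz":[0, 0, 0, 0, 0], "ax":[0, 0, 0, 0, 0], "ay":[0, 0, 0, 0, 0], "az":[0, 0, 0, 0, 0], "finger_gap":[0.4, 0.4, 0.4, 0.4, 0.4]})

```text
clock: 0.93
eef_pos: [0.3784, -0.2412, 0.2797]
ee_rot: [[1.0, 0.001, -0.0], [0.001, -1.0, 0.0], [-0.0, -0.0, -1.0]]
contact_force: [1.2, 0.6, -0.0]
gripper_width: 0.404
gripper_force: 0.0
```

Request:
move_tool(deltas={"tx":[0.02, 0.04, 0.06, 0.08, 0.1], "ty":[-0.08, -0.16, -0.24, -0.32, -0.4], "tz":[0, 0, 0, 0, 0], "ax":[0, 0, 0, 0, 0], "ay":[0, 0, 0, 0, 0], "az":[0, 0, 0, 0, 0], "finger_gap":[0.4, 0.4, 0.4, 0.4, 0.4]})

```text
clock: 1.35
eef_pos: [0.4274, -0.0414, 0.2801]
ee_rot: [[1.0, -0.0, 0.0], [-0.0, -1.0, -0.0], [0.0, 0.0, -1.0]]
contact_force: [1.2, -0.7, 0.3]
gripper_width: 0.4
gripper_force: 0.0
```

Request:
move_tool(deltas={"tx":[0.02, 0.04, 0.06, 0.08, 0.1], "ty":[-0.08, -0.16, -0.24, -0.32, -0.4], "tz":[0, 0, 0, 0, 0], "ax":[0, 0, 0, 0, 0], "ay":[0, 0, 0, 0, 0], "az":[0, 0, 0, 0, 0], "finger_gap":[0.4, 0.4, 0.4, 0.4, 0.4]})

```text
clock: 1.77
eef_pos: [0.4777, 0.1585, 0.28]
ee_rot: [[1.0, -0.001, 0.0], [-0.001, -1.0, -0.0], [0.0, 0.0, -1.0]]
contact_force: [0.9, -0.3, -0.8]
gripper_width: 0.396
gripper_force: 0.0
```

Converted, -0.183 m is -0.366, 0.068 m is 0.136.

Request:
move_tool(deltas={"tx":[0.028, 0.056, 0.084, 0.112, 0.136], "ty":[-0.074, -0.148, -0.222, -0.296, -0.366], "tz":[0, 0, 0, 0, 0], "ax":[0, 0, 0, 0, 0], "ay":[0, 0, 0, 0, 0], "az":[0, 0, 0, 0, 0], "finger_gap":[0.4, 0.4, 0.4, 0.4, 0.4]})

```text
clock: 2.18
eef_pos: [0.5462, 0.3414, 0.2792]
ee_rot: [[1.0, -0.001, -0.001], [-0.001, -1.0, -0.001], [-0.001, 0.001, -1.0]]
contact_force: [1.8, -0.5, 0.6]
gripper_width: 0.398
gripper_force: 0.0
```

Request:
move_tool(deltas={"tx":[0, 0, 0, 0, 0], "ty":[0, 0, 0, 0, 0], "tz":[0.08, 0.16, 0.24, 0.32, 0.4], "ax":[0, 0, 0, 0, 0], "ay":[0, 0, 0, 0, 0], "az":[0, 0, 0, 0, 0], "finger_gap":[0.4, 0.4, 0.4, 0.4, 0.4]})

```text
clock: 2.6
eef_pos: [0.5453, 0.3393, 0.0778]
ee_rot: [[1.0, -0.0, -0.0], [-0.0, -1.0, -0.0], [-0.0, 0.0, -1.0]]
contact_force: [0.6, -1.1, 0.2]
gripper_width: 0.401
gripper_force: 0.0
```

Run:
```python
from h import *
a=get_image("top")[140:260,90:260,::-1];b=get_image("scene")[210:310,140:280,::-1]
o=np.zeros((380,800,3),np.uint8)
a=cv2.resize(a,None,fx=2.4,fy=2.4);b=cv2.resize(b,None,fx=2.7,fy=2.7)
o[:a.shape[0],:a.shape[1]]=a;o[:b.shape[0],410:410+b.shape[1]]=b
cv2.imwrite("pics/g.png",o)
```

```text
(no output)
```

View pics/g.png

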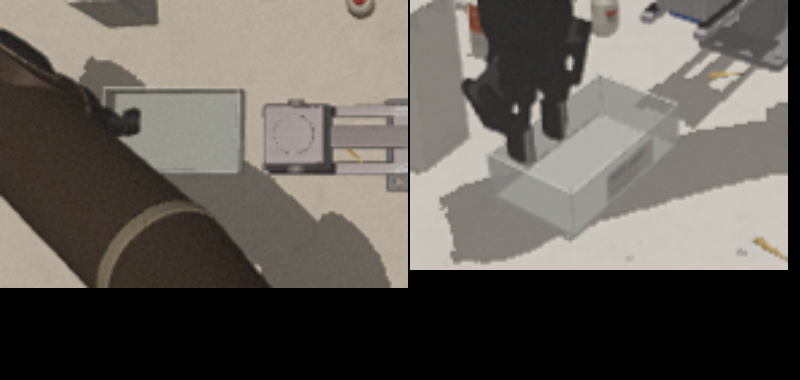

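The left fingertip (522,160) is outside the tray's end wall and the right one (553,137) is inside it. The fingers straddle the wall, so I'll descend and grip.

Converted, 0.06 m is 0.12, 0.045 m is 0.09.

Request:
move_tool(deltas={"tx":[0, 0, 0, 0], "ty":[0, 0, 0, 0], "tz":[0.05, 0.09, 0.12, 0.12], "ax":[0, 0, 0, 0], "ay":[0, 0, 0, 0], "az":[0, 0, 0, 0], "finger_gap":[0.4, 0.4, 0.4, 0.4]})

```text
clock: 3.03
eef_pos: [0.545, 0.3389, 0.0188]
ee_rot: [[1.0, -0.0, -0.002], [-0.0, -1.0, -0.002], [-0.002, 0.002, -1.0]]
contact_force: [-1.0, -0.5, -1.0]
gripper_width: 0.401
gripper_force: 0.0
```

Request:
move_tool(deltas={"tx":[0, 0, 0, 0, 0], "ty":[0, 0, 0, 0, 0], "tz":[0, 0, 0, 0, 0], "ax":[0, 0, 0, 0, 0], "ay":[0, 0, 0, 0, 0], "az":[0, 0, 0, 0, 0], "finger_gap":[0, 0, 0, 0, 0]}, force=25)

```text
clock: 3.45
eef_pos: [0.5466, 0.3406, 0.0221]
ee_rot: [[1.0, -0.0, 0.002], [-0.0, -1.0, 0.002], [0.002, -0.002, -1.0]]
contact_force: [-0.9, 0.1, 6.7]
gripper_width: 0.032
gripper_force: 25.6
```

Converted, 0.1 m is 0.2, -0.018 m is -0.036.

Request:
move_tool(deltas={"tx":[0, -0.008, -0.018, -0.028, -0.036], "ty":[0.024, 0.064, 0.114, 0.164, 0.2], "tz":[0, 0, 0, 0, 0], "ax":[0, 0, 0, 0, 0], "ay":[0, 0, 0, 0, 0], "az":[0, 0, 0, 0, 0], "finger_gap":[0, 0, 0, 0, 0]})

```text
clock: 3.87
eef_pos: [0.5292, 0.2396, 0.0221]
ee_rot: [[1.0, -0.0, 0.004], [-0.0, -1.0, 0.003], [0.004, -0.003, -1.0]]
contact_force: [0.9, 4.1, 6.2]
gripper_width: 0.032
gripper_force: 25.5
```

Request:
move_tool(deltas={"tx":[0, 0, 0, 0], "ty":[0.03, 0.054, 0.06, 0.06], "tz":[0, 0, 0, 0], "ax":[0, 0, 0, 0], "ay":[0, 0, 0, 0], "az":[0, 0, 0, 0], "finger_gap":[0, 0, 0, 0]})

```text
clock: 4.2
eef_pos: [0.5293, 0.209, 0.022]
ee_rot: [[1.0, -0.002, 0.004], [-0.002, -1.0, 0.001], [0.004, -0.001, -1.0]]
contact_force: [-0.5, -0.9, 9.9]
gripper_width: 0.031
gripper_force: 26.3
```

Run:
```python
from h import *
a=get_image("top")[140:260,110:310,::-1];b=get_image("scene")[180:310,150:310,::-1]
o=np.zeros((330,800,3),np.uint8)
a=cv2.resize(a,None,fx=2,fy=2);b=cv2.resize(b,None,fx=2.4,fy=2.4)
o[:a.shape[0],:a.shape[1]]=a;o[:b.shape[0],410:410+b.shape[1]]=b
cv2.imwrite("pics/p.png",o)
```

```text
(no output)
```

View pics/p.png

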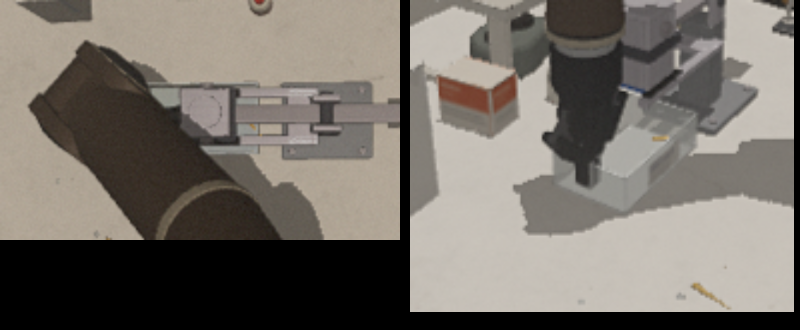

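The tray now sits under the bucket, its right end at about (258,82..152) in the left crop. I'll release, back away and check.

Converted, -0.08 m is -0.16, -0.04 m is -0.08.

Request:
move_tool(deltas={"tx":[0, 0, 0, 0, 0], "ty":[0, 0, 0, 0, 0], "tz":[0, 0, 0, -0.08, -0.16], "ax":[0, 0, 0, 0, 0], "ay":[0, 0, 0, 0, 0], "az":[0, 0, 0, 0, 0], "finger_gap":[0.25, 0.25, 0.25, 0.25, 0.25]})

```text
clock: 4.72
eef_pos: [0.5256, 0.2087, 0.0985]
ee_rot: [[1.0, 0.0, -0.006], [0.0, -1.0, -0.002], [-0.006, 0.002, -1.0]]
contact_force: [1.3, -0.6, 0.7]
gripper_width: 0.246
gripper_force: 0.0
```

Request:
move_tool(deltas={"tx":[0, 0, -0.02, -0.06, -0.12], "ty":[-0.04, -0.08, -0.12, -0.12, -0.12], "tz":[-0.08, -0.16, -0.22, -0.28, -0.34], "ax":[0, 0, 0, 0, 0], "ay":[0, 0, 0, 0, 0], "az":[0, 0, 0, 0, 0], "finger_gap":[0.25, 0, 0, 0, 0]})

```text
clock: 5.13
eef_pos: [0.4684, 0.2709, 0.271]
ee_rot: [[1.0, 0.0, 0.0], [0.0, -1.0, 0.001], [0.0, -0.001, -1.0]]
contact_force: [0.2, -0.7, 0.6]
gripper_width: 0.001
gripper_force: 0.0
```

Request:
move_tool(deltas={"tx":[-0.08, -0.16, -0.2, -0.2, -0.2], "ty":[0, 0.02, 0.08, 0.16, 0.24], "tz":[0, 0, 0, 0, 0], "ax":[0, 0, 0, 0, 0], "ay":[0, 0, 0, 0, 0], "az":[0, 0, 0, 0, 0], "finger_gap":[0, 0, 0, 0, 0]})

```text
clock: 5.55
eef_pos: [0.3665, 0.1491, 0.2697]
ee_rot: [[1.0, 0.004, 0.001], [0.004, -1.0, -0.001], [0.001, 0.001, -1.0]]
contact_force: [1.9, -1.9, 0.6]
gripper_width: -0.006
gripper_force: 0.0
```

Request:
move_tool(deltas={"tx":[0, 0, 0, 0, 0], "ty":[0.08, 0.16, 0.24, 0.32, 0.4], "tz":[0, 0, 0, 0, 0], "ax":[0, 0, 0, 0, 0], "ay":[0, 0, 0, 0, 0], "az":[0, 0, 0, 0, 0], "finger_gap":[0, 0, 0, 0, 0]})

```text
clock: 5.97
eef_pos: [0.3674, -0.0523, 0.2697]
ee_rot: [[1.0, -0.0, 0.001], [-0.0, -1.0, -0.001], [0.001, 0.001, -1.0]]
contact_force: [2.0, -0.2, -0.3]
gripper_width: -0.002
gripper_force: 0.0
```

Run:
```python
from h import *
a=get_image("top")[140:260,110:360,::-1];b=get_image("scene")[150:310,150:310,::-1]
cv2.imwrite("pics/qs.png",b)
o=np.zeros((600,750,3),np.uint8)
a=cv2.resize(a,None,fx=3,fy=3);b=cv2.resize(b,None,fx=1.5,fy=1.5)
o[:360]=a;o[360:,:240]=b
cv2.imwrite("pics/q.png",o)
```

```text
(no output)
```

View pics/q.png

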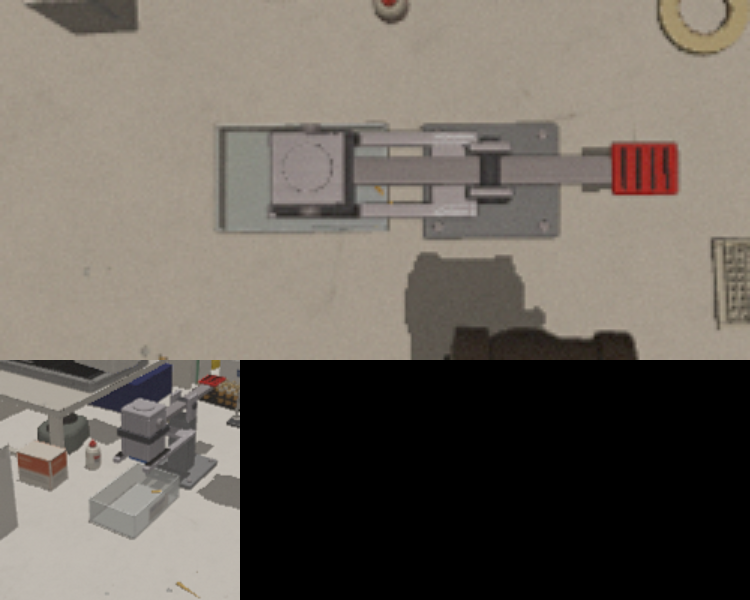

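The tray rim spans (219..389, 126..232) in the crop, so its centre is at about (0.530, 0.125). That is roughly 18 mm beyond the drop point, which is within limits. Next I'll move to the paddle.

Converted, 0.123 m is 0.246, 0.121 m is 0.242.

Request:
move_tool(deltas={"tx":[0.02, 0.06, 0.11, 0.18, 0.246], "ty":[0.08, 0.15, 0.214, 0.242, 0.242], "tz":[0, 0, 0, 0.03, 0.07], "ax":[0, 0, 0, 0, 0], "ay":[0, 0, 0, 0, 0], "az":[0, 0, 0, 0, 0], "finger_gap":[0, 0, 0, 0, 0]})

```text
clock: 6.48
eef_pos: [0.493, -0.1759, 0.2352]
ee_rot: [[1.0, -0.006, 0.003], [-0.006, -1.0, -0.003], [0.003, 0.003, -1.0]]
contact_force: [0.4, -0.3, 0.0]
gripper_width: 0.004
gripper_force: 0.0
```

Request:
move_tool(deltas={"tx":[0.04, 0.04, 0.04], "ty":[0, 0, 0], "tz":[0.04, 0.076, 0.076], "ax":[0, 0, 0], "ay":[0, 0, 0], "az":[0, 0, 0], "finger_gap":[0, 0, 0]})

```text
clock: 6.73
eef_pos: [0.5098, -0.1699, 0.1922]
ee_rot: [[1.0, 0.001, -0.007], [0.001, -1.0, 0.003], [-0.007, -0.003, -1.0]]
contact_force: [-1.5, 0.6, -0.4]
gripper_width: 0.001
gripper_force: 0.0
```

Converted, 0.065 m is 0.13, 0.055 m is 0.11.

Request:
move_tool(deltas={"tx":[0, 0, 0, 0, 0], "ty":[0, 0, 0, 0, 0], "tz":[0.04, 0.08, 0.11, 0.13, 0.13], "ax":[0, 0, 0, 0, 0], "ay":[0, 0, 0, 0, 0], "az":[0, 0, 0, 0, 0], "finger_gap":[0, 0, 0, 0, 0]})

```text
clock: 7.15
eef_pos: [0.5115, -0.1707, 0.1319]
ee_rot: [[1.0, 0.0, 0.001], [0.0, -1.0, 0.0], [0.001, -0.0, -1.0]]
contact_force: [-1.3, 0.5, 9.8]
gripper_width: -0.001
gripper_force: 4.1
```

Converted, -0.07 m is -0.14, -0.06 m is -0.12.

Request:
move_tool(deltas={"tx":[-0.084, -0.12, -0.12, -0.12], "ty":[0, 0, 0, 0], "tz":[0, 0, -0.06, -0.14], "ax":[0, 0, 0, 0], "ay":[0, 0, 0, 0], "az":[0, 0, 0, 0], "finger_gap":[0, 0, 0, 0]})

```text
clock: 7.48
eef_pos: [0.4473, -0.1708, 0.2008]
ee_rot: [[1.0, -0.001, -0.007], [-0.001, -1.0, 0.002], [-0.007, -0.002, -1.0]]
contact_force: [1.8, -0.8, -0.2]
gripper_width: 0.0
gripper_force: 0.0
```

Run:
```python
from h import *
t=get_image("top")[140:260,110:360,::-1];b=get_image("scene")[150:310,150:310,::-1]
o=np.zeros((600,800,3),np.uint8)
o[:240,:500]=cv2.resize(t,None,fx=2,fy=2);o[240:600,:360]=cv2.resize(b,(360,360))
a=cv2.imread("pics/qs.png");o[240:600,400:760]=cv2.resize(a,(360,360));cv2.imwrite("pics/r1.png",o)
```

```text
(no output)
```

View pics/r1.png

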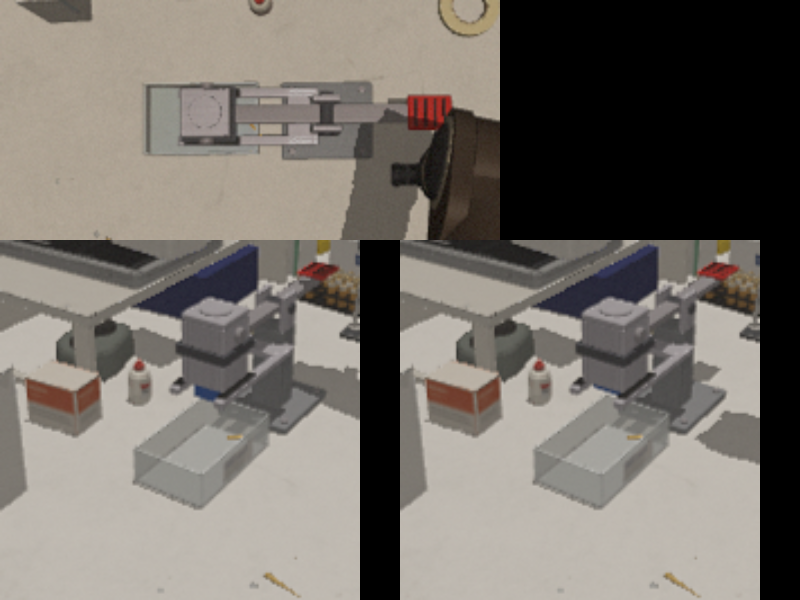

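The rap worked. The blue strip at (207,390) in the left crop is taller than in the right-hand "before" crop, and the bucket is back down. Second rap, the same way.

Converted, 0.06 m is 0.12, 0.04 m is 0.08.

Request:
move_tool(deltas={"tx":[0.07, 0.12, 0.12, 0.12], "ty":[0, 0, 0, 0], "tz":[0, 0, 0.04, 0.08], "ax":[0, 0, 0, 0], "ay":[0, 0, 0, 0], "az":[0, 0, 0, 0], "finger_gap":[0, 0, 0, 0]})

```text
clock: 7.92
eef_pos: [0.5144, -0.1715, 0.1638]
ee_rot: [[1.0, 0.001, 0.007], [0.001, -1.0, -0.002], [0.007, 0.002, -1.0]]
contact_force: [4.8, -3.4, 7.8]
gripper_width: -0.001
gripper_force: 4.2
```

Request:
move_tool(deltas={"tx":[0, 0, 0], "ty":[0, 0, 0], "tz":[0.03, 0.06, 0.06], "ax":[0, 0, 0], "ay":[0, 0, 0], "az":[0, 0, 0], "finger_gap":[0, 0, 0]})

```text
clock: 8.17
eef_pos: [0.5114, -0.1708, 0.1311]
ee_rot: [[1.0, 0.0, 0.001], [0.0, -1.0, 0.0], [0.001, -0.0, -1.0]]
contact_force: [1.8, 0.3, 7.7]
gripper_width: -0.002
gripper_force: 4.1
```

Request:
move_tool(deltas={"tx":[-0.084, -0.12, -0.12, -0.12, -0.12], "ty":[0, 0, 0, 0, 0], "tz":[0, 0, -0.06, -0.14, -0.14], "ax":[0, 0, 0, 0, 0], "ay":[0, 0, 0, 0, 0], "az":[0, 0, 0, 0, 0], "finger_gap":[0, 0, 0, 0, 0]})

```text
clock: 8.58
eef_pos: [0.4538, -0.1723, 0.2089]
ee_rot: [[1.0, -0.001, 0.009], [-0.001, -1.0, -0.004], [0.009, 0.004, -1.0]]
contact_force: [2.2, -0.9, -0.2]
gripper_width: -0.004
gripper_force: 0.0
```

Create blue.py:
```python
from h import *
b=get_image("scene")
def cnt(c):
    h=cv2.cvtColor(c,cv2.COLOR_RGB2HSV);m=(h[...,0]>100)&(h[...,0]<125)&(h[...,1]>110)
    m[:190]=0;m[:,:225]=0;m[300:]=0;m[:,300:]=0   # excludes navy block
    v,u=np.nonzero(m);return len(u),(u.min(),u.max(),v.min(),v.max()) if len(u) else None
print(cnt(b),cnt(cv2.imread("pics/scene0.png")[:,:,::-1].copy()))
k=red(get_image("top"),(300,170,350,220));v,u=np.nonzero(k);print("paddle top",u.mean(),v.mean(),len(u))
cv2.imwrite("pics/now.png",cv2.resize(b[150:310,150:310,::-1],(480,480)))
```

```bash
python3 blue.py
```

```text
(57, (np.int64(237), np.int64(246), np.int64(215), np.int64(223))) (6, (np.int64(238), np.int64(245), np.int64(215), np.int64(217)))
paddle top 323.30111524163567 195.29739776951672 269
```

Not out yet, so a third rap.

Converted, 0.06 m is 0.12, 0.04 m is 0.08.

Request:
move_tool(deltas={"tx":[0.07, 0.12, 0.12, 0.12], "ty":[0, 0, 0, 0], "tz":[0, 0, 0.04, 0.08], "ax":[0, 0, 0, 0], "ay":[0, 0, 0, 0], "az":[0, 0, 0, 0], "finger_gap":[0, 0, 0, 0]})

```text
clock: 9.02
eef_pos: [0.5138, -0.1713, 0.162]
ee_rot: [[1.0, 0.001, 0.004], [0.001, -1.0, -0.001], [0.004, 0.001, -1.0]]
contact_force: [6.0, -1.8, 6.5]
gripper_width: -0.001
gripper_force: 3.0
```

Request:
move_tool(deltas={"tx":[0, 0, 0], "ty":[0, 0, 0], "tz":[0.03, 0.06, 0.06], "ax":[0, 0, 0], "ay":[0, 0, 0], "az":[0, 0, 0], "finger_gap":[0, 0, 0]})

```text
clock: 9.27
eef_pos: [0.5102, -0.1706, 0.1293]
ee_rot: [[1.0, 0.001, -0.003], [0.001, -1.0, 0.001], [-0.003, -0.001, -1.0]]
contact_force: [0.3, -1.4, 6.3]
gripper_width: 0.003
gripper_force: 3.3
```

Request:
move_tool(deltas={"tx":[-0.084, -0.12, -0.12, -0.12, -0.12], "ty":[0, 0, 0, 0, 0], "tz":[0, 0, -0.06, -0.14, -0.14], "ax":[0, 0, 0, 0, 0], "ay":[0, 0, 0, 0, 0], "az":[0, 0, 0, 0, 0], "finger_gap":[0, 0, 0, 0, 0]})

```text
clock: 9.68
eef_pos: [0.4534, -0.1722, 0.2079]
ee_rot: [[1.0, -0.001, 0.007], [-0.001, -1.0, -0.003], [0.007, 0.003, -1.0]]
contact_force: [1.5, -0.4, -0.9]
gripper_width: 0.001
gripper_force: 0.0
```

```bash
python3 blue.py
```

```text
(204, (np.int64(225), np.int64(245), np.int64(232), np.int64(251))) (6, (np.int64(238), np.int64(245), np.int64(215), np.int64(217)))
paddle top 323.2007434944238 195.3271375464684 269
```

View pics/now.png

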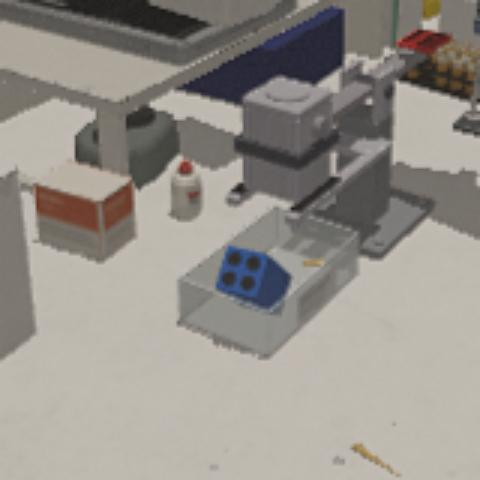

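The adapter is in the tray at (255,278), lying or possibly still settling. The bucket is empty and down. I'll back off, wait and recheck.

Converted, -0.05 m is -0.1, -0.03 m is -0.06.

Request:
move_tool(deltas={"tx":[-0.04, -0.06, -0.06, -0.06, -0.06], "ty":[0, 0, 0, 0, 0], "tz":[-0.06, -0.1, -0.1, -0.1, -0.1], "ax":[0, 0, 0, 0, 0], "ay":[0, 0, 0, 0, 0], "az":[0, 0, 0, 0, 0], "finger_gap":[0, 0, 0, 0, 0]})

```text
clock: 10.2
eef_pos: [0.4206, -0.1712, 0.2504]
ee_rot: [[1.0, -0.0, -0.002], [-0.0, -1.0, 0.0], [-0.002, -0.0, -1.0]]
contact_force: [0.7, 1.0, -0.9]
gripper_width: 0.001
gripper_force: 0.0
```

```bash
python3 blue.py
```

```text
(211, (np.int64(225), np.int64(245), np.int64(232), np.int64(251))) (6, (np.int64(238), np.int64(245), np.int64(215), np.int64(217)))
paddle top 324.3130990415335 196.02875399361022 313
```

Request:
move_tool(deltas={"tx":[0, 0, 0, 0, 0], "ty":[0, 0, 0, 0, 0], "tz":[0, 0, 0, 0, 0], "ax":[0, 0, 0, 0, 0], "ay":[0, 0, 0, 0, 0], "az":[0, 0, 0, 0, 0], "finger_gap":[0, 0, 0, 0, 0]})

```text
clock: 10.72
eef_pos: [0.4212, -0.1713, 0.2513]
ee_rot: [[1.0, -0.0, -0.0], [-0.0, -1.0, 0.0], [-0.0, -0.0, -1.0]]
contact_force: [-0.0, -0.2, -0.5]
gripper_width: -0.004
gripper_force: 0.0
```

```bash
python3 blue.py
```

```text
(204, (np.int64(225), np.int64(245), np.int64(232), np.int64(251))) (6, (np.int64(238), np.int64(245), np.int64(215), np.int64(217)))
paddle top 324.2733118971061 196.10289389067523 311
```

View pics/now.png

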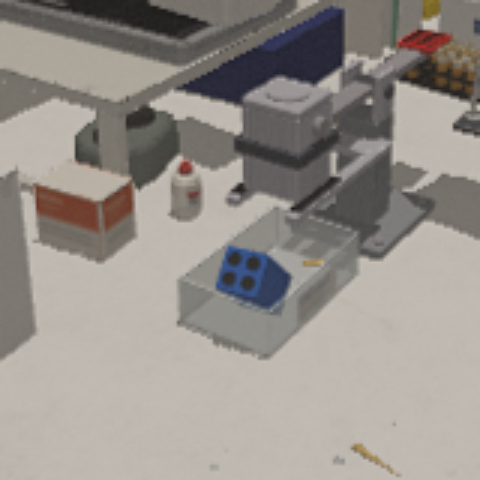

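The picture hasn't changed: the adapter is at rest lying in the tray at (255,278), the bucket is down, and the paddle, bottle and tray are in place. Handing in.

```bash
python3 -c "
from workcell import r, get_image, camera_model
print(r.job_done())"
```

```text
the job is handed in; nothing more can be done
None
```

I handed the job in at about 11 s of the 64 s allowed: three raps dropped the adapter into the tray, the bucket is down, and the bottle and tape roll weren't touched; the hand-in returned no verdict.

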